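# Lay out the armchair tray table for the night

### The job

Set the table for the night: put the glass dish in the middle of the wooden box's top, and stand the cup upright in the middle of the round cork coaster, where the dish is sitting now. Lay the charging case flat, right way up, exactly halfway between the coaster and the wooden box, with its long sides in line with that row, and lay the steel wand on the table directly behind the case (on the side away from the robot), parallel to the case and centred on it, leaving a gap of about 40 mm. Leave the pack of cards where it is.

Things in the scene. Friction and masses are not known exactly. Their poses are not given: they have to be found in the camera images.
- cup_mid (a point): Centre (half-way up) of the loose mint-green ceramic cup: open, round, no handle, 72 mm high, 58 mm across at the foot and 62 mm at the rim, wall 4 mm, about 0.16 kg; stands upright on the table, z axis up.
- dish_mid (a point): Centre (half-way up) of the loose round green glass paperweight dish: 64 mm across, 30 mm high, straight sides from 10 mm up, foot 54 mm across, wall 7 mm, about 0.18 kg; starts on the coaster, z axis up.
- case_mid (a point): Centre (half-way up) of the loose bronze-coloured plastic charging case, a rounded block 46 mm (x) by 66 mm (y, its long axis) by 32 mm high (z up, flap on top; hinge at +x, latch at -x). The flap does not open here. about 0.09 kg.
- wand_mid (a point): Centre (half-way up) of the loose stainless steel magnet wand lying on the table: 120 mm long along its y axis, 12 mm wide (x) and 12 mm high. A square 12 mm handle runs from -60 to +24 mm of this point along y, so it can be gripped across x at this point; a thin 8 mm stem and 12 mm magnet tip follow at +y. about 0.05 kg.
- box_top (a point): Centre of the flat top of the fixed dark wooden box with a drawer: 90 mm (x) by 110 mm (y) by 56 mm high, so this point is 56 mm above the table. Its drawer front with a small brass knob (sticks out 12 mm) faces -x, roughly towards the robot; x points roughly away from the robot. The coaster's centre always lies 280 mm from it in the line of its y axis (on its +y or -y side). The drawer stays shut.
- coaster: Round dark cork coaster, fixed to the table, 110 mm across, 4 mm thick; the point is the centre of its underside, at table level.
- cards_mid (a point): Centre of the loose cardboard pack of cards lying flat: 64 mm (x) by 90 mm (y) by 18 mm high. Not to be moved.
Things that resemble listed ones, but are neither listed nor needed, are in the scene too. Several things look just like the part that bears case_mid: the one meant starts nearest to the robot's base.

How it is judged:
At the end, for the whole second after the job is handed in: Dish on the box and cup on the coaster, upright, within 12 mm of centre; case flat, flap up, within 13 mm of half-way, in line within 0.2 rad; wand flat on its far side, 49 to 89 mm centre to centre, centred within 15 mm, parallel within 0.2 rad; all at rest (horizontal distance between dish_mid and box_top below 0.012 m and height (world z) of dish_mid between 0.066 and 0.076 m and angle between each of dish_mid, cup_mid, case_mid's own z axis and vertical below 0.1 rad and horizontal distance between cup_mid and coaster below 0.012 m and height (world z) of cup_mid between 0.036 and 0.045 m and horizontal distance between case_mid and box_top below 0.153 m and horizontal distance between case_mid and coaster below 0.153 m and x of case_mid in the frame of box_top between -0.013 and 0.013 m and height (world z) of case_mid below 0.02 m and angle between the y axis of case_mid and the y axis of box_top, either way round below 0.2 rad and x of wand_mid in the frame of box_top above 0.035 m and horizontal distance between wand_mid and case_mid between 0.049 and 0.089 m and y of wand_mid in the frame of case_mid between -0.015 and 0.015 m and height (world z) of wand_mid below 0.01 m and angle between the y axis of wand_mid and the y axis of case_mid, either way round below 0.2 rad and linear speed of each of cup, dish, case, wand below 0.02 m/s); the robot touches nothing.
It fails at once if the pack of cards is shifted more than 20 mm (distance of cards_mid from where it was at the start of the episode above 0.02 m).
It also fails if it takes over 112 s, if anything falls off the work surface, if the arm or the gripper's body presses on something with over 40 N, if the wrist force passes 120 N, or if a joint passes its speed limit or range.

### The arm

A 7-joint arm with a two-finger parallel gripper is mounted at the origin on the work surface. World frame = base frame: x ahead of the robot, y to its left, z up, the work surface at z = 0. Lengths are in m, angles in rad, forces in N, time in s.
With the tool pointing down it reaches from about 0.425 to 0.875 m from the base axis. Payload 8.4 kg.
Tool frame: the origin (TCP) lies at the very end of the fingers, on their centre line; the grasp point (between the pads) lies 19 mm behind it; z points along the fingers, x is the direction in which the jaws open and shut, and the axes are right-handed (so a half turn about z gives the same grasp; the last joint's range is limited). The gripper opens to 85 mm and grips with 20 to 120 N. Pads are 22 mm wide; open, the fingers measure 114 mm over their backs; the gripper's body (76 mm by 85 mm) begins 54 mm behind the grasp point. The pads swing forward as they close: fully open they stand 13 mm farther back than shut.
Start: joints at [-1.375, 0.333, 0.04, 1.465, -0.013, 1.343, -0.059], TCP at [0.189, 0.622, 0.207] pointing down, gripper open.
Joint ranges: [-2.58, 2.58], [-0.38, 2.09], [-1.3, 1.39], [0.25, 2.4], [-1.5, 4.64], [0.08, 2.09], [-2.65, 2.65]. Speed limits (rad/s): [2.22, 2.22, 2.79, 2.79, 3.14, 3.14, 3.14].

### API

Orientations are given as a unit quaternion [w, x, y, z].
In Python, from station import manip, snapshot gives the robot as it stands.
- The arm moves only by the tool send_rows, never from a script. Its argument "motion" is a list that holds one entry, the list of rows, each a list of 5 numbers: the shift along the tool's x, y, z in cm, then the turn about the tool's z in degrees, then the finger opening in cm, from 0 to 8.54. In form: [[[x, y, z, roll, jaw], ...]]. A call has 1 to 12 rows; each row is the pose to reach, as a shift and turn from the pose commanded when the call began, along the tool's axes at that moment; what a row does not reach only later rows make up. A row lasts 1/8 s, in which the tool goes at most 62.5 mm and 10.7 degrees, less where a joint would pass 70% of its speed; a pose out of reach is approached as far as the arm can. A call with a gripper value outside its range is refused whole. The fingers move at their own pace and stop on an object; "grip_force" is the grip in N (left out, the last holds). Time passes only in rows, so rows that repeat a pose let the fingers close. It gives the time, the measured TCP pose, the force and the opening at its end, in the units of the state.
- manip.get_obs(): the state, without advancing time (a new reading comes with each control period).
- snapshot(name): name is "scene" or "top" or "wrist"; returns a dict with "img" (420x560x3 uint8, red, green, blue), "range_z" (420x560 float32, m along the optical axis (not along the pixel's ray), 0 where there is no reading), "fov_y" (degrees; the focal length in pixels is half the picture's height over the tangent of half this angle, whatever the lens; pixels are square), "cx", "cy" (the principal point, pixels), "camera_from_world" (4x4, takes a point from world to camera coordinates). Camera axes: x right, y down, z forward; pixel columns grow to the right and rows downward; lengths in m; the calibration is good to about 2 mm. A picture is of the moment at which its call begins.
- manip.job_done(): hands the job in, once; it reports no verdict.
The state is a dict: "t": time; "joints": joint angles; "dq": joint speeds; "tau": joint torques, N m; "eef_pos": TCP position; "ee_rot": TCP orientation; "contact_force": force on the tool from outside, world axes, zero at the start; "ft_torque": the same for the moment, N m; "opening": finger opening in m.
Only numpy, scipy, OpenCV 4.12 (cv2) and the standard library are available. Lean on these libraries where they do the work, as an engineer would, in place of code of your own. Each camera call takes 0.05 s, during which the arm holds its last target. There are 200 camera calls.

## Working session

There is one attempt and no reset: what is moved stays moved. The work goes in short steps, Python scripts to look and compute and a tool call to move; the robot and the scene stay as the last step left them, time stands still between calls to the robot, and variables do not carry over. Pictures are saved under pics/ and viewed, about 12 in all and at most 16, crops included, and the job is handed in when it is done.

Besides the shell and the picture viewer there is one more tool, called after "Call:" as name(argument=value, ...) on one line, values as JSON. send_rows: Moves the arm, as the interface text tells. Its arguments: {"type":"object","properties":{"motion":{"type":"array","items":{"type":"array","items":{"type":"array","items":{"type":"number"}}}},"grip_force":{"type":"number"}},"required":["motion"]}

```bash
mkdir -p pics
cat > h.py <<'E'
import numpy as np, cv2, pickle
from station import manip, snapshot
def snap(n,f):
    s=snapshot(n); cv2.imwrite(f'pics/{f}.png',s['img'][:,:,::-1]); pickle.dump(s,open(f'pics/{f}.pkl','wb')); return s
def load(f): return pickle.load(open(f'pics/{f}.pkl','rb'))
def foc(s): return s['img'].shape[0]/2/np.tan(np.radians(s['fov_y'])/2)
def ray(s,u,v):
    T=np.linalg.inv(s['camera_from_world']); d=T[:3,:3]@np.array([(u-s['cx'])/foc(s),(v-s['cy'])/foc(s),1]); return T[:3,3],d
def onz(s,u,v,z):
    o,d=ray(s,u,v); return o+d*(z-o[2])/d[2]
def cloud(s):
    v,u=np.mgrid[:420,:560]; r=s['range_z']; f=foc(s)
    P=np.stack([(u-s['cx'])/f*r,(v-s['cy'])/f*r,r],-1); T=np.linalg.inv(s['camera_from_world'])
    W=P@T[:3,:3].T+T[:3,3]; W[r==0]=np.nan; return W
def proj(s,p):
    c=s['camera_from_world']@np.append(p,1); return c[:2]/c[2]*foc(s)+[s['cx'],s['cy']]
E
python3 - <<'E'
from h import *
for n in('scene','top','wrist'):
    s=snap(n,n+'0'); print(n,s['fov_y'],s['cx'],s['cy'],np.linalg.inv(s['camera_from_world']).round(3).tolist())
a=[cv2.imread(f'pics/{n}0.png') for n in('top','scene')]
cv2.imwrite('pics/both.png',np.hstack([cv2.resize(x,None,fx=1,fy=1) for x in a])[:, :])
o=manip.get_obs(); print({k:np.round(v,4).tolist() for k,v in o.items()})
E
```

```text
scene 46.877813642891 271.53097324601083 209.18685422354653 [[-0.613, 0.618, -0.492, 1.182], [0.79, 0.494, -0.363, 0.545], [0.018, -0.612, -0.791, 1.033], [0.0, 0.0, 0.0, 1.0]]
top 48.17750210162975 273.8051017897371 213.9429704697844 [[0.013, -0.989, 0.148, 0.342], [-1.0, -0.013, 0.002, 0.109], [0.0, -0.148, -0.989, 1.52], [0.0, 0.0, 0.0, 1.0]]
wrist 64.40274866914456 279.10189768905957 210.2217478734249 [[0.289, 0.907, 0.305, 0.11], [0.957, -0.274, -0.092, 0.645], [-0.0, 0.319, -0.948, 0.373], [0.0, 0.0, 0.0, 1.0]]
{'t': 0.15, 'joints': [-1.3752, 0.3337, 0.0398, 1.4661, -0.0134, 1.3433, -0.0585], 'dq': [0.0007, -0.001, -0.0011, -0.0028, -0.0011, 0.0001, 0.0004], 'tau': [0.0019, -65.9037, 1.3668, -40.5872, 0.0169, 0.0097, 0.0], 'eef_pos': [0.1888, 0.6216, 0.2061], 'ee_rot': [0.0004, 0.8033, 0.5956, -0.0005], 'contact_force': [0.4655, -0.7742, 0.507], 'ft_torque': [-0.0018, 0.0093, 0.0397], 'opening': 0.0851}
```

View pics/top0.png

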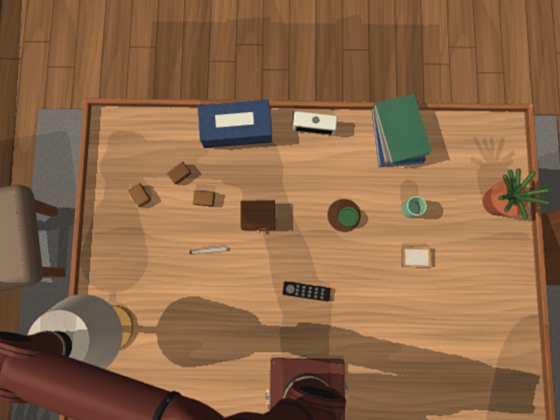

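View pics/scene0.png

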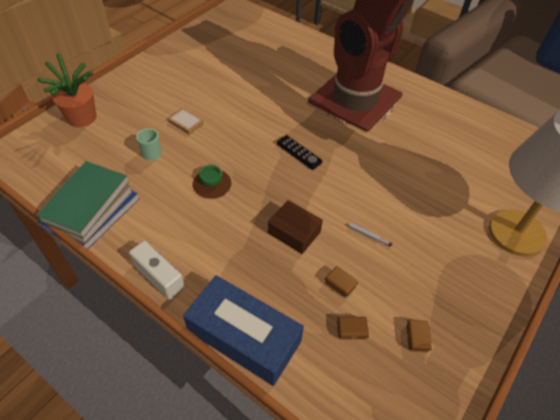

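Top view: box (258,216), coaster (344,214) with dish (347,217), cup (414,207), cards (417,257), wand (210,250). Case candidates are at (204,198), (179,173) and (140,195); the remote (306,291) is a distractor. The rule is nearest to the base, so I'll compute distances from both views.

```bash
cat > m.py <<'E'
from h import *
def comps(n,zlo=0.006,amin=25,show=True):
    s=load(n); W=cloud(s); z=W[:,:,2]
    m=((z>zlo)&(z<0.16)&(W[:,:,0]>0.2)&(W[:,:,0]<0.95)&(abs(W[:,:,1])<0.75)).astype(np.uint8)
    k,L,st,c=cv2.connectedComponentsWithStats(m)
    for i in range(1,k):
        if st[i,4]<amin: continue
        P=W[L==i]; h=np.percentile(P[:,2],90); T=P[P[:,2]>h-0.008]
        r=cv2.minAreaRect(T[:,:2].astype(np.float32)*1000)
        print(n,c[i].round(),'h',round(h,3),'c',np.round(r[0]),'size',np.round(r[1]),'ang',round(r[2],1),'mean',T.mean(0).round(3)[:2],'d',round(np.hypot(*r[0])),s['img'][L==i].mean(0).round())
if __name__=='__main__':
    comps('top0'); comps('scene0')
    for n in('top0','scene0'):
        s=load(n); h=cv2.cvtColor(s['img'],cv2.COLOR_RGB2HSV); print(n,'table z',np.nanmedian(cloud(s)[:,:,2]))
    s=load('top0');a=cv2.resize(s['img'][150:280,120:370],(800,416),interpolation=cv2.INTER_CUBIC)
    cv2.imwrite('pics/c1.png',a[:,:,::-1])
E
python3 m.py
```

```text
top0 [342. 151.] h 0.088 c [ 822. -172.] size [1076.  317.] ang 75.9 mean [ 0.78  -0.083] d 840 [104.  89.  70.]
top0 [314. 122.] h 0.068 c [868. -16.] size [138.  52.] ang 83.8 mean [ 0.869 -0.016] d 869 [173. 167. 145.]
top0 [179. 172.] h 0.036 c [699. 424.] size [46. 64.] ang 40.1 mean [0.698 0.424] d 817 [113.  78.  46.]
top0 [139. 195.] h 0.036 c [623. 550.] size [65. 45.] ang 33.3 mean [0.623 0.55 ] d 832 [126.  86.  51.]
top0 [203. 197.] h 0.035 c [616. 341.] size [65. 44.] ang 85.3 mean [0.616 0.341] d 704 [129.  88.  52.]
top0 [414. 206.] h 0.072 c [ 593. -331.] size [58. 60.] ang 1.9 mean [ 0.593 -0.332] d 679 [114. 140. 110.]
top0 [257. 215.] h 0.06 c [561. 165.] size [ 88. 108.] ang 0.8 mean [0.561 0.165] d 585 [76. 47. 30.]
top0 [347. 216.] h 0.034 c [ 561. -125.] size [62. 61.] ang 80.2 mean [ 0.562 -0.125] d 575 [62. 91. 54.]
top0 [208. 250.] h 0.016 c [447. 325.] size [ 12. 117.] ang 5.9 mean [0.447 0.321] d 553 [168. 155. 139.]
top0 [416. 257.] h 0.022 c [ 435. -343.] size [61. 94.] ang 0.7 mean [ 0.435 -0.344] d 554 [200. 173. 142.]
top0 [306. 291.] h 0.022 c [323. 
[... 1059 characters left out ...]
.013 c [451. 323.] size [ 18. 119.] ang 6.8 mean [0.451 0.319] d 554 [135. 121. 112.]
scene0 [157. 270.] h 0.066 c [872. -17.] size [140.  50.] ang 84.3 mean [ 0.874 -0.014] d 873 [161. 151. 133.]
scene0 [523. 346.] h 0.031 c [474. 741.] size [ 17. 467.] ang 90.0 mean [0.507 0.741] d 880 [113.  67.  35.]
scene0 [341. 281.] h 0.033 c [620. 340.] size [66. 47.] ang 86.6 mean [0.621 0.342] d 707 [112.  73.  36.]
scene0 [352. 328.] h 0.033 c [703. 425.] size [45. 65.] ang 39.0 mean [0.704 0.425] d 822 [104.  66.  32.]
scene0 [419. 336.] h 0.033 c [627. 550.] size [68. 46.] ang 33.7 mean [0.629 0.55 ] d 834 [111.  72.  36.]
top0 table z -0.0017579248509305145
scene0 table z -0.0014875335762731812
```

View pics/c1.png

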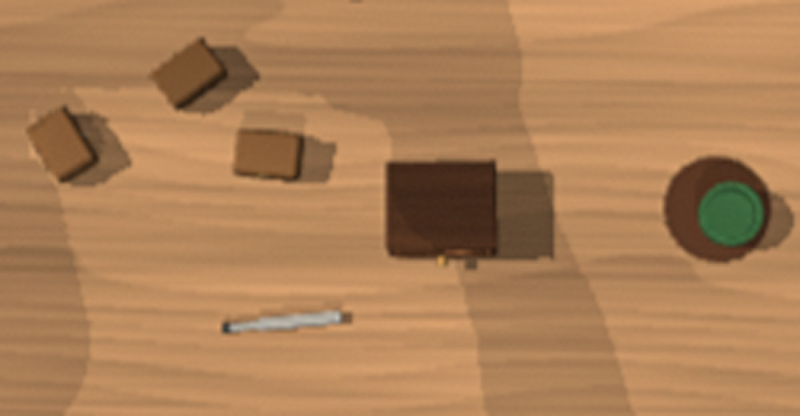

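Case candidates sit at 705, 820 and 833 mm from the base. The one at (204,198) is nearest, lies flat (65x45, 33 mm high) and is clear in the crop at (268,153).

```bash
cat > g.py <<'E'
from h import *
from scipy.spatial.transform import Rotation as R
import sys
def go(*a,start=None):
    """waypoints (x,y,z,yaw_of_tool_x deg) -> shift cm, roll deg from now"""
    o=manip.get_obs(); w,x,y,z=o['ee_rot']; M=R.from_quat([x,y,z,w]).as_matrix(); p=np.array(o['eef_pos'])
    yaw=np.degrees(np.arctan2(M[1,0],M[0,0]))
    print('t',o['t'],'p',p.round(4),'yaw',round(yaw,1),'q7',round(o['joints'][6],2),'F',np.round(o['contact_force'],1),'op',round(o['opening'],4))
    for t in a:
        print(t,'->',((M.T@(np.array(t[:3])-p))*100).round(2),'roll',round((yaw-t[3]+180)%360-180,1))
if __name__=='__main__':
    go(*[tuple(map(float,a.split(','))) for a in sys.argv[1:]])
E
python3 - <<'E'
from h import *
for n in('top0','scene0'):
    s=load(n); W=cloud(s); m=(np.hypot(W[:,:,0]-.563,W[:,:,1]+.12)<.085)&(s['img'].astype(int).sum(2)<190)
    m&=(s['img'][:,:,0]>s['img'][:,:,1]*1.15)|(W[:,:,2]>.01)
    c,_=cv2.findContours(m.astype(np.uint8),cv2.RETR_EXTERNAL,2); c=cv2.convexHull(max(c,key=cv2.contourArea))
    P=np.array([onz(s,*q[0],.004)[:2] for q in c])*1000
    print(n,np.round(cv2.minEnclosingCircle(P.astype(np.float32)),1) if 0 else cv2.minEnclosingCircle(P.astype(np.float32)),cv2.fitEllipse(P.astype(np.float32)))
E
python3 g.py .42,.36,.25,73 .46,.0,.27,90
```

```text
top0 ((568.0485229492188, -117.68766021728516), 52.82671356201172) ((567.947509765625, -117.39082336425781), (101.80695343017578, 105.37484741210938), 167.23434448242188)
scene0 ((566.3379516601562, -118.85165405273438), 58.204002380371094) ((569.6793823242188, -119.41517639160156), (102.1163558959961, 115.834228515625), 139.20985412597656)
t 0.15 p [0.1888 0.6216 0.2061] yaw 73.1 q7 -0.06 F [ 0.5 -0.8  0.5] op 0.0851
(0.42, 0.36, 0.25, 73.0) -> [-18.32  29.73  -4.36] roll 0.1
(0.46, 0.0, 0.27, 90.0) -> [-51.61  44.01  -6.32] roll -16.9
```

Call:
send_rows(motion=[[[-9,15,-4.4,0,8.5],[-18.3,29.7,-4.4,0,8.5],[-18.3,29.7,-4.4,0,8.5],[-18.3,29.7,-4.4,0,8.5],[-18.3,29.7,-4.4,0,8.5],[-18.3,29.7,-4.4,0,8.5],[-51.6,44,-6.3,-17,8.5],[-51.6,44,-6.3,-17,8.5],[-51.6,44,-6.3,-17,8.5],[-51.6,44,-6.3,-17,8.5],[-51.6,44,-6.3,-17,8.5],[-51.6,44,-6.3,-17,8.5]]])

```text
t: 1.65
eef_pos: [0.4597, -0.0023, 0.27]
ee_rot: [-0.0, 0.707, 0.707, 0.0]
contact_force: [1.5, -0.1, 0.9]
opening: 0.0851
```

```bash
python3 - <<'E'
from h import *
s=snap('wrist','w1'); import m; m.comps('w1',amin=150)
W=cloud(s); print('ztab',np.nanpercentile(W[:,:,2],[5,20,50]).round(4))
E
python3 g.py .54,-.12,.25,90
```

```text
w1 [284.  47.] h 0.019 c [323.   4.] size [150.  44.] ang 82.4 mean [0.323 0.003] d 323 [47. 43. 39.]
w1 [ 22. 147.] h 0.019 c [ 435. -329.] size [57. 64.] ang 88.7 mean [ 0.436 -0.324] d 546 [137. 117.  93.]
w1 [520. 157.] h 0.013 c [449. 309.] size [12. 98.] ang 6.3 mean [0.448 0.305] d 545 [158. 153. 142.]
w1 [405. 243.] h 0.057 c [561. 161.] size [ 90. 110.] ang 1.4 mean [0.557 0.161] d 584 [66. 41. 26.]
w1 [185. 242.] h 0.034 c [ 561. -128.] size [62. 63.] ang 0.1 mean [ 0.56  -0.128] d 575 [43. 75. 41.]
w1 [ 30. 269.] h 0.07 c [ 595. -330.] size [51. 62.] ang 73.4 mean [ 0.593 -0.325] d 680 [ 99. 128.  98.]
w1 [520. 275.] h 0.033 c [615. 338.] size [66. 46.] ang 86.6 mean [0.613 0.335] d 702 [100.  67.  38.]
w1 [549. 327.] h 0.033 c [709. 399.] size [52. 25.] ang 10.8 mean [0.705 0.4  ] d 814 [70. 46. 26.]
w1 [366. 386.] h 0.041 c [811. 132.] size [ 7. 25.] ang 19.2 mean [0.812 0.13 ] d 822 [21. 28. 40.]
w1 [ 96. 414.] h 0.079 c [ 807. -267.] size [26. 47.] ang 13.1 mean [ 0.805 -0.262] d 850 [52. 84. 62.]
w1 [463. 414.] h 0.086 c [802. 258.] size [12. 45.] ang 3.0 mean [0.801 0.258] d 842 [29. 39. 58.]
ztab [-0.0012 -0.0004  0.0006]
t 1.7 p [ 0.4602 -0.0091  0.2706] yaw 89.6 q7 1.42 F [ 0.5 -5.9  0.5] op 0.0855
(0.54, -0.12, 0.25, 90.0) -> [-11.04   8.05   2.08] roll -0.4
```

View pics/w1.png

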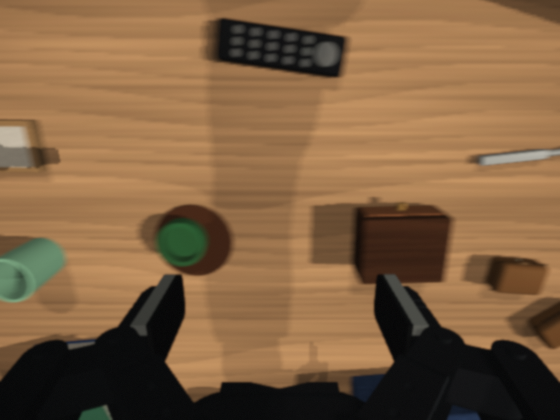

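Wrist view (slightly blurred, arm still settling): dish (184,243) on coaster (195,240), box (405,243), case (520,275) with its latch toward the robot. I'll go above the dish and measure again once the arm has settled.

Call:
send_rows(motion=[[[-5,4,1,0,8.5],[-11,8,2,0,8.5],[-11,8,2,0,8.5],[-11,8,2,0,8.5],[-11,8,2,0,8.5],[-11,8,2,0,8.5],[-11,8,2,0,8.5],[-11,8,2,0,8.5]]])

```text
t: 2.7
eef_pos: [0.5401, -0.1091, 0.25]
ee_rot: [-0.0, 0.706, 0.708, 0.0]
contact_force: [-0.5, 0.2, -0.0]
opening: 0.085
```

```bash
cat > co.py <<'E'
from h import *
def green(s,lo=50,hi=85,near=None):
    h=cv2.cvtColor(s['img'],cv2.COLOR_RGB2HSV); m=cv2.inRange(h,(lo,80,20),(hi,255,255)); return m
def circ(m,s,z,c0,r):
    c,_=cv2.findContours(m.astype(np.uint8),cv2.RETR_EXTERNAL,2)
    c=cv2.convexHull(max(c,key=cv2.contourArea)); P=np.array([onz(s,*q[0],z)[:2] for q in c],np.float32)*1000
    return cv2.minEnclosingCircle(P)
E
python3 - <<'E'
from co import *
s=snap('wrist','w2'); import m; m.comps('w2',amin=150)
W=cloud(s); near=(np.hypot(W[:,:,0]-.565,W[:,:,1]+.12)<.09); rgb=s['img'].astype(int)
cm=near&(rgb.sum(2)<190)&(W[:,:,2]<.012)|near&(W[:,:,2]>.02)
print('coaster',circ(cm,s,.004,0,0))
k=near&(W[:,:,2]>.027); print('dish',circ(k,s,.034,0,0))
E
python3 g.py .562,-.126,.10,90 .562,-.126,.007,90
```

```text
w2 [67. 75.] h 0.019 c [ 435. -348.] size [92. 64.] ang 89.9 mean [ 0.435 -0.346] d 557 [171. 150. 124.]
w2 [505. 190.] h 0.057 c [561. 160.] size [ 90. 110.] ang 1.6 mean [0.56  0.154] d 584 [54. 32. 20.]
w2 [263. 188.] h 0.034 c [ 561. -128.] size [62. 63.] ang 88.2 mean [ 0.56  -0.129] d 575 [42. 79. 44.]
w2 [ 86. 218.] h 0.071 c [ 593. -335.] size [62. 61.] ang 79.2 mean [ 0.593 -0.336] d 681 [ 96. 129. 100.]
w2 [189. 359.] h 0.06 c [ 815. -240.] size [102.   9.] ang 10.9 mean [ 0.807 -0.242] d 850 [105. 104. 102.]
w2 [ 98. 326.] h 0.056 c [ 762. -365.] size [ 6. 44.] ang 16.9 mean [ 0.762 -0.366] d 845 [59. 61. 62.]
w2 [545. 351.] h 0.061 c [798. 261.] size [ 3. 23.] ang 5.9 mean [0.798 0.259] d 839 [19. 26. 38.]
w2 [339. 377.] h 0.053 c [847. -28.] size [115.   9.] ang 84.7 mean [ 0.846 -0.004] d 847 [30. 30. 26.]
w2 [ 97. 414.] h 0.079 c [ 862. -350.] size [25. 27.] ang 8.0 mean [ 0.861 -0.348] d 930 [50. 69. 48.]
w2 [463. 414.] h 0.087 c [852. 140.] size [27. 35.] ang 9.7 mean [0.853 0.137] d 863 [30. 41. 61.]
coaster ((961.8929443359375, -106.09440612792969), 462.860107421875)
dish ((925.280517578125, -106.36419677734375), 429.2322998046875)
t 2.75 p [ 0.5401 -0.1092  0.25  ] yaw 90.1 q7 1.78 F [0.  0.  0.1] op 0.085
(0.562, -0.126, 0.1, 90.0) -> [-1.69  2.18 15.  ] roll 0.1
(0.562, -0.126, 0.007, 90.0) -> [-1.69  2.17 24.3 ] roll 0.1
```

View pics/w2.png

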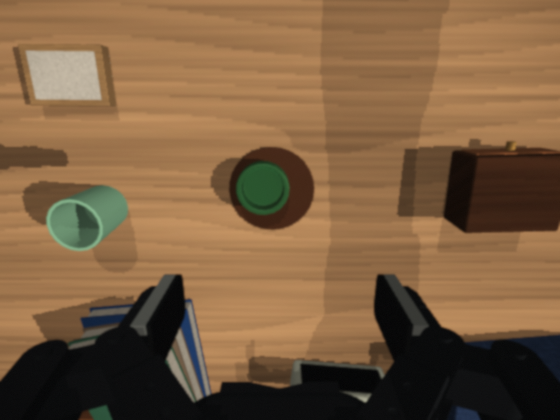

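Run:
```python
from co import *
s=load('w2'); W=cloud(s); rgb=s['img'].astype(int)
near=(np.hypot(W[:,:,0]-.565,W[:,:,1]+.12)<.09)&(W[:,:,2]<.05)
dark=near&(((rgb.sum(2)<190)&(rgb[:,:,0]<85))|(W[:,:,2]>.02))
# edge samples of coaster away from shadow (left side)
for z,k in((.004,dark&(rgb[:,:,0]>rgb[:,:,1]*1.3)),(.034,near&(W[:,:,2]>.027))):
    c,_=cv2.findContours(k.astype(np.uint8),cv2.RETR_EXTERNAL,2); c=max(c,key=cv2.contourArea)
    P=np.array([onz(s,*q[0],z)[:2] for q in cv2.convexHull(c)],np.float32)*1000
    print(cv2.boundingRect(c),cv2.minEnclosingCircle(P),cv2.fitEllipse(P))
```

```text
(229, 148, 84, 81) ((568.8511962890625, -120.0976791381836), 54.17869186401367) ((568.7603759765625, -119.98645782470703), (106.46349334716797, 107.84690856933594), 162.59776306152344)
(237, 163, 53, 52) ((560.4954223632812, -128.2951202392578), 32.26111602783203) ((560.541015625, -128.4088897705078), (62.7276496887207, 64.19497680664062), 75.77022552490234)
```

Call:
send_rows(motion=[[[-1.8,2.2,5,0,8.5],[-1.8,2.2,10,0,8.5],[-1.8,2.2,14,0,8.5],[-1.8,2.2,14,0,8.5],[-1.8,2.2,14,0,8.5]]])

```text
t: 3.38
eef_pos: [0.5631, -0.1278, 0.1115]
ee_rot: [0.001, 0.706, 0.708, 0.0]
contact_force: [-0.9, -0.2, -0.3]
opening: 0.0849
```

Call:
send_rows(motion=[[[0,-0.2,4,0,8.5],[0,-0.2,7,0,8.5],[0,-0.2,9,0,8.5],[0,-0.2,10.3,0,8.5],[0,-0.2,10.3,0,8.5],[0,-0.2,10.3,0,8.5],[0,-0.2,10.3,0,5.8],[0,-0.2,10.3,0,5.8],[0,-0.2,10.3,0,5.8],[0,-0.2,10.3,0,5.8],[0,-0.2,10.3,0,5.8],[0,-0.2,10.3,0,5.8]]], grip_force=35)

```text
t: 4.88
eef_pos: [0.5601, -0.1275, 0.0068]
ee_rot: [-0.0, 0.706, 0.708, -0.0]
contact_force: [0.3, -0.6, -0.4]
opening: 0.0583
```

Call:
send_rows(motion=[[[0,0,0,0,5.8],[0,0,-1,0,5.8],[0,0,-4,0,5.8],[0,0,-8,0,5.8],[0,0,-12,0,5.8],[0,0,-12,0,5.8],[0,0,-12,0,5.8]]])

```text
t: 5.75
eef_pos: [0.56, -0.1272, 0.1268]
ee_rot: [-0.0, 0.706, 0.708, 0.0]
contact_force: [-0.1, -0.0, -0.8]
opening: 0.0579
```

```bash
python3 - <<'E'
from h import *
snap('wrist','w3'); s=snap('scene','s3')
a=load('w3')['img']; b=s['img'][100:310,120:400]
cv2.imwrite('pics/v3.png',np.hstack([cv2.resize(a,(400,300)),cv2.resize(b,(400,300))])[:,:,::-1])
E
python3 g.py .561,.1605,.13,90
```

```text
t 5.85 p [ 0.5595 -0.1273  0.1259] yaw 90.1 q7 1.91 F [-0.6 -0.2 -0.2] op 0.0579
(0.561, 0.1605, 0.13, 90.0) -> [28.78  0.21 -0.41] roll 0.1
```

View pics/v3.png

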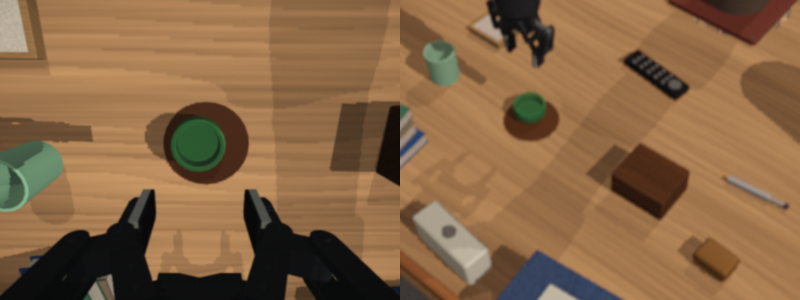

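Run:
```python
from h import *; import m
p=np.array([.5595,-.1273,.1259])
for n in('w3','s3'):
    s=load(n); print(n,proj(s,p),proj(s,p*[1,1,0]+[0,0,.034]))
    W=cloud(s); k=(np.hypot(W[:,:,0]-.56,W[:,:,1]+.125)<.05)&(W[:,:,2]>.027)&(W[:,:,2]<.04); print(k.sum(), W[k].mean(0))
    k=(np.hypot(W[:,:,0]-.56,W[:,:,1]+.127)<.08)&(W[:,:,2]>.09)&(W[:,:,2]<.2); print('fingers',k.sum(),np.nanpercentile(W[k],[1,50,99],axis=0).round(3).tolist())
m.comps('w3',amin=200)
```

```text
w3 [279.39898002 253.13789878] [279.1624864  203.49004676]
1966 [ 0.5599427  -0.12888363  0.03327917]
fingers 5536 [[0.547, -0.174, 0.158], [0.553, -0.156, 0.183], [0.57, -0.082, 0.2]]
s3 [207.95490371 147.50422564] [210.79132825 171.15712758]
166 [ 0.56590362 -0.12533222  0.03174306]
fingers 198 [[0.551, -0.166, 0.156], [0.568, -0.154, 0.178], [0.576, -0.081, 0.199]]
w3 [27. 44.] h 0.019 c [ 439. -323.] size [43. 57.] ang 89.3 mean [ 0.44  -0.318] d 545 [159. 137. 110.]
w3 [548. 210.] h 0.032 c [576. 107.] size [61.  3.] ang 1.7 mean [0.586 0.107] d 586 [22. 14.  9.]
w3 [277. 202.] h 0.034 c [ 561. -129.] size [63. 63.] ang 32.7 mean [ 0.56  -0.129] d 575 [43. 82. 45.]
w3 [ 36. 243.] h 0.07 c [ 596. -323.] size [36. 62.] ang 75.2 mean [ 0.592 -0.317] d 678 [ 91. 122.  95.]
w3 [142. 405.] h 0.07 c [ 747. -261.] size [26.  7.] ang 17.3 mean [ 0.744 -0.26 ] d 792 [113. 107.  90.]
```

The grasp missed: the dish hasn't moved (560,-129). Both views put the fingertips at z≈0.156 while the TCP reads 0.126, so the fingers sit higher than the text says. I'll measure how much.

Run:
```python
from h import *
for n in('w3','s3'):
    s=load(n); W=cloud(s); k=(np.hypot(W[:,:,0]-.56,W[:,:,1]+.127)<.08)&(W[:,:,2]>.06)&(W[:,:,2]<.2)
    print(n,np.sort(W[k][:,2])[[0,1,2,5,10,20,40]].round(4))
    for sgn in(-1,1):
        q=W[k&((W[:,:,1]+.127)*sgn>0)]; q=q[np.argsort(q[:,2])[:15]]; print(sgn,q.mean(0).round(4))
for f in('w2','w1'):
    s=load(f);W=cloud(s);p={'w2':[.54,-.109,.25],'w1':[.46,-.0023,.27]}[f]
    k=(np.hypot(W[:,:,0]-p[0],W[:,:,1]-p[1])<.09)&(W[:,:,2]>p[2]-.08); print(f,p[2],np.sort(W[k][:,2])[[0,5,20,40]].round(4))
```

```text
w3 [0.1547 0.1554 0.1555 0.1558 0.1562 0.1567 0.1573]
-1 [ 0.5606 -0.1564  0.1564]
1 [ 0.5592 -0.0982  0.1562]
s3 [0.1508 0.1551 0.1565 0.1569 0.1595 0.162  0.1649]
-1 [ 0.5623 -0.1545  0.1583]
1 [ 0.5681 -0.0888  0.1621]
w2 0.25 [0.2871 0.2875 0.2881 0.2885]
w1 0.27 [0.3063 0.3073 0.3078 0.3081]
```

Real tips sit about 24 mm (shut) to 37 mm (open) above the reported TCP, so I'll go correspondingly lower. Lateral centring agrees.

Call:
send_rows(motion=[[[-0.1,0.1,0,0,8.5],[-0.1,0.1,0,0,8.5],[-0.1,0.1,0,0,8.5],[-0.1,0.1,4,0,8.5],[-0.1,0.1,8,0,8.5],[-0.1,0.1,11,0,8.5],[-0.1,0.1,13,0,8.5],[-0.1,0.1,14,0,8.5],[-0.1,0.1,14.6,0,8.5],[-0.1,0.1,14.6,0,8.5],[-0.1,0.1,14.6,0,8.5]]])

```text
t: 7.22
eef_pos: [0.5618, -0.1286, -0.0184]
ee_rot: [0.0, 0.706, 0.708, 0.0]
contact_force: [0.9, 0.5, -0.7]
opening: 0.0851
```

Call:
send_rows(motion=[[[0,0,0,0,5.6],[0,0,0,0,5.6],[0,0,0,0,5.6],[0,0,0,0,5.6],[0,0,0,0,5.6],[0,0,0,0,5.6],[0,0,0,0,5.6],[0,0,0,0,5.6]]], grip_force=35)

```text
t: 8.22
eef_pos: [0.5616, -0.1285, -0.0183]
ee_rot: [0.0, 0.706, 0.708, 0.0]
contact_force: [-1.8, -0.1, 7.3]
opening: 0.0624
```

Call:
send_rows(motion=[[[0,0,-0.5,0,5.6],[0,0,-3,0,5.6],[0,0,-7,0,5.6],[0,0,-11,0,5.6],[0,0,-14,0,5.6],[0,0,-14,0,5.6],[0,0,-14,0,5.6]]])

```text
t: 9.1
eef_pos: [0.5606, -0.1281, 0.12]
ee_rot: [-0.001, 0.706, 0.708, -0.0]
contact_force: [-0.2, -0.3, -2.8]
opening: 0.0626
```

```bash
python3 - <<'E'
from h import *; import m
s=snap('wrist','w4'); W=cloud(s); k=(np.hypot(W[:,:,0]-.56,W[:,:,1]+.128)<.06)&(W[:,:,2]>.11); h=cv2.cvtColor(s['img'],cv2.COLOR_RGB2HSV)
g=k&(h[:,:,0]>50)&(h[:,:,0]<90)&(h[:,:,1]>100); print(g.sum(),np.nanpercentile(W[g],[1,50,99],axis=0).round(4).tolist())
k=(np.hypot(W[:,:,0]-.565,W[:,:,1]+.12)<.09)&(W[:,:,2]<.02)&(s['img'].astype(int).sum(2)<190)&(s['img'][:,:,0]>s['img'][:,:,1]*1.3)
c,_=cv2.findContours(k.astype(np.uint8),cv2.RETR_EXTERNAL,2); c=max(c,key=cv2.contourArea)
P=np.array([onz(s,*q[0],.004)[:2] for q in cv2.convexHull(c)],np.float32)*1000; print('coaster',cv2.minEnclosingCircle(P),cv2.fitEllipse(P))
E
python3 g.py .561,.1605,.12,90
```

```text
17789 [[0.5285, -0.158, 0.1531], [0.5624, -0.1284, 0.1627], [0.5873, -0.0988, 0.1731]]
coaster ((568.2141723632812, -119.51908111572266), 53.90572738647461) ((568.070068359375, -119.66120910644531), (106.37814331054688, 107.3143081665039), 160.4213104248047)
t 9.15 p [ 0.5603 -0.1282  0.1196] yaw 90.1 q7 1.92 F [-0.   0.4 -2. ] op 0.0625
(0.561, 0.1605, 0.12, 90.0) -> [28.87  0.13 -0.03] roll 0.1
```

View pics/w4.png

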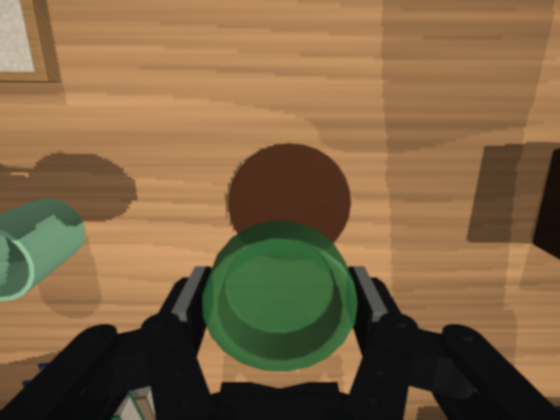

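Dish held at (280,295), bottom about 22 mm above the reported TCP; the bare coaster measures (568,-119.6). Next, above the box.

Call:
send_rows(motion=[[[5,0.1,-1,0,5.6],[11,0.1,-1,0,5.6],[17,0.1,-1,0,5.6],[22,0.1,-1,0,5.6],[26,0.1,-1,0,5.6],[28.9,0.1,-1,0,5.6],[28.9,0.1,-1,0,5.6],[28.9,0.1,-1,0,5.6],[28.9,0.1,-1,0,5.6],[28.9,0.1,-1,0,5.6]]])

```text
t: 10.4
eef_pos: [0.5617, 0.1596, 0.1308]
ee_rot: [0.0, 0.707, 0.707, -0.0]
contact_force: [-0.1, -0.1, -2.4]
opening: 0.0625
```

```bash
cat > box.py <<'E'
from h import *
def box(f):
    s=load(f); W=cloud(s); k=(abs(W[:,:,0]-.561)<.08)&(abs(W[:,:,1]-.162)<.09)&(W[:,:,2]>.052)&(W[:,:,2]<.061)
    P=W[k][:,:2].astype(np.float32)*1000; r=cv2.minAreaRect(P); print(f,k.sum(),r,np.percentile(P,[.5,99.5],axis=0).tolist())
E
python3 - <<'E'
from h import *; from box import box
snap('wrist','w5'); snap('scene','s5'); snap('top','t5')
for f in('w1','w2','w5','top0','scene0'): box(f)
E
python3 g.py .562,.1605,.036,90
```

```text
w1 5470 ((560.972900390625, 161.09271240234375), (90.0235595703125, 110.36700439453125), 1.2370615005493164) [[516.1177197265625, 106.54996356964111], [604.4427432250976, 215.0075269317627]]
w2 6905 ((561.1248168945312, 160.42977905273438), (89.56513977050781, 110.25724029541016), 1.6083701848983765) [[516.7942626953125, 105.72216522216797], [605.3755322265625, 212.57017700195308]]
w5 11781 ((560.77001953125, 161.1322479248047), (88.9810791015625, 110.10684204101562), 1.644870400428772) [[516.073388671875, 106.78495025634766], [597.3974914550781, 215.38362731933594]]
top0 805 ((561.2376708984375, 165.08775329589844), (87.34420013427734, 107.7633285522461), 0.7613011002540588) [[517.7828955078126, 110.93623580932618], [604.7785913085937, 219.1006573486328]]
scene0 1178 ((565.205322265625, 163.54457092285156), (92.26113891601562, 110.7486343383789), 1.9601659774780273) [[519.6644985961914, 109.78331752777099], [609.5922088623047, 217.8591680908203]]
t 10.55 p [0.5617 0.1602 0.1309] yaw 90.1 q7 1.38 F [-0.2 -0.3 -1.6] op 0.0626
(0.562, 0.1605, 0.036, 90.0) -> [0.03 0.03 9.49] roll 0.1
```

Call:
send_rows(motion=[[[0.1,0,4,0,5.6],[0.1,0,7,0,5.6],[0.1,0,8.5,0,5.6],[0.1,0,9.2,0,5.6],[0.1,0,9.5,0,5.6],[0.1,0,9.6,0,5.6],[0.1,0,9.6,0,5.6],[0.1,0,9.6,0,5.6]]])

```text
t: 11.55
eef_pos: [0.5619, 0.1617, 0.0353]
ee_rot: [0.0, 0.706, 0.708, 0.0]
contact_force: [0.4, 0.9, -2.0]
opening: 0.0627
```

Call:
send_rows(motion=[[[0,0,0.1,0,5.6],[0,0,0.1,0,5.6],[0,0,0.15,0,5.6],[0,0,0.15,0,5.6]]])

```text
t: 12.05
eef_pos: [0.5616, 0.1616, 0.0338]
ee_rot: [-0.0, 0.706, 0.708, 0.0]
contact_force: [-2.6, -1.4, 6.1]
opening: 0.0625
```

Contact. Opening and rising.

Call:
send_rows(motion=[[[0,0,0,0,7],[0,0,0,0,8.5],[0,0,0,0,8.5],[0,0,0,0,8.5],[0,0,-1,0,8.5],[0,0,-5,0,8.5],[0,0,-11,0,8.5],[0,0,-17,0,8.5],[0,0,-20,0,8.5],[0,0,-20,0,8.5],[0,0,-20,0,8.5],[0,0,-20,0,8.5]]])

```text
t: 13.55
eef_pos: [0.561, 0.1614, 0.2322]
ee_rot: [-0.0, 0.706, 0.708, -0.001]
contact_force: [-0.5, -0.4, 0.0]
opening: 0.0847
```

```bash
python3 - <<'E'
from h import *; from box import box
for n,f in(('wrist','w6'),('top','t6')):
    s=snap(n,f); box(f); W=cloud(s); k=(abs(W[:,:,0]-.561)<.06)&(abs(W[:,:,1]-.162)<.06)&(W[:,:,2]>.08)&(W[:,:,2]<.1)
    c,_=cv2.findContours(k.astype(np.uint8),cv2.RETR_EXTERNAL,2); c=max(c,key=cv2.contourArea)
    print('dish',cv2.minEnclosingCircle(np.array([onz(s,*q[0],.086)[:2] for q in c],np.float32)*1000),np.nanmedian(W[k][:,2]))
import m; m.comps('t6')
E
python3 g.py .55,.0,.23,90 .594,-.335,.2,90
```

```text
w6 5184 ((561.6608276367188, 161.3961181640625), (89.99923706054688, 110.04711151123047), 1.6255162954330444) [[516.1571917724609, 106.67564231872558], [606.0517062377929, 215.84001319885255]]
dish ((560.7404174804688, 162.1928253173828), 32.03994369506836) 0.08575246262431402
t 13.65 p [0.5612 0.1614 0.2324] yaw 90.1 q7 1.33 F [ 1.1 -0.  -0.4] op 0.085
(0.55, 0.0, 0.23, 90.0) -> [-16.14  -1.14   0.25] roll 0.1
(0.594, -0.335, 0.2, 90.0) -> [-49.64   3.2    3.28] roll 0.1Traceback (most recent call last):
  File "<stdin>", line 3, in <module>
  File "box.py", line 4, in box
    P=W[k][:,:2].astype(np.float32)*1000; r=cv2.minAreaRect(P); print(f,k.sum(),r,np.percentile(P,[.5,99.5],axis=0).tolist())
                                                                                  ~~~~~~~~~~~~~^^^^^^^^^^^^^^^^^^^^
    return _quantile_unchecked(
        a, q, axis, out, overwrite_input, method, keepdims, weights)
    return _ureduce(a,
                    func=_quantile_ureduce_func,
    ...<5 lines>...
                    overwrite_input=overwrite_input,
                    method=method)
    r = func(a, **kwargs)
    result = _quantile(arr,
                       quantiles=q,
    ...<2 lines>...
                       out=out,
                       weights=wgt)
    slices_having_nans = np.isnan(arr[-1, ...])
                                  ~~~^^^^^^^^^
IndexError: index -1 is out of bounds for axis 0 with size 0
```

View pics/w6.png

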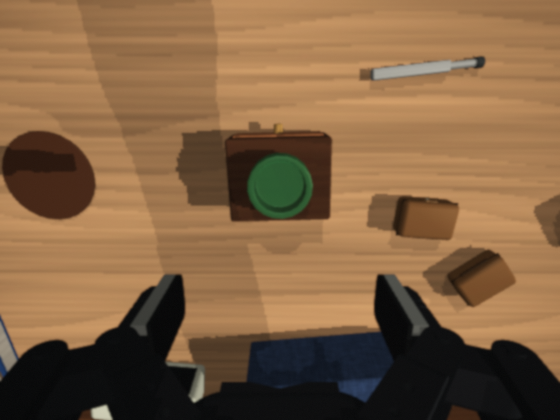

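Dish at (280,186) centred on the box within about 1 mm. The case (428,217) shows its latch toward the robot and flap up; wand at (427,68). Now the cup.

Call:
send_rows(motion=[[[-6,-0.5,0,0,8.5],[-12,-1,0,0,8.5],[-18,-1,0,0,8.5],[-24,-1,0,0,8.5],[-30,0,1,0,8.5],[-36,1,2,0,8.5],[-42,2,3,0,8.5],[-47,3,3,0,8.5],[-49.6,3.2,3.3,0,8.5],[-49.6,3.2,3.3,0,8.5],[-49.6,3.2,3.3,0,8.5],[-49.6,3.2,3.3,0,8.5]]])

```text
t: 15.15
eef_pos: [0.5952, -0.3328, 0.2004]
ee_rot: [-0.0, 0.706, 0.708, 0.0]
contact_force: [-0.5, -0.1, -0.5]
opening: 0.0849
```

```bash
python3 - <<'E'
from h import *
s=snap('wrist','w7'); W=cloud(s); k=(np.hypot(W[:,:,0]-.594,W[:,:,1]+.335)<.05)&(W[:,:,2]<.09)
r=k&(W[:,:,2]>.066); print('rim z',np.nanpercentile(W[r][:,2],[50,95]))
c,_=cv2.findContours(r.astype(np.uint8),cv2.RETR_EXTERNAL,2); c=max(c,key=cv2.contourArea)
print('rim',cv2.minEnclosingCircle(np.array([onz(s,*q[0],.072)[:2] for q in c],np.float32)*1000))
E
python3 g.py .594,-.335,.1,90 .594,-.335,.008,90
```

```text
rim z [0.07166533 0.07292632]
rim ((592.3280639648438, -336.2607421875), 30.98106575012207)
t 15.2 p [ 0.5951 -0.3329  0.2005] yaw 90.2 q7 2.3 F [-0.2  0.5  1. ] op 0.085
(0.594, -0.335, 0.1, 90.0) -> [-0.22 -0.12 10.05] roll 0.2
(0.594, -0.335, 0.008, 90.0) -> [-0.23 -0.12 19.25] roll 0.2
```

Call:
send_rows(motion=[[[-0.3,-0.3,5,0,8.5],[-0.3,-0.3,10,0,8.5],[-0.3,-0.3,14,0,8.5],[-0.3,-0.3,17,0,8.5],[-0.3,-0.3,18.5,0,8.5],[-0.3,-0.3,19,0,8.5],[-0.3,-0.3,19,0,8.5],[-0.3,-0.3,19,0,8.5]]])

```text
t: 16.2
eef_pos: [0.5923, -0.3378, 0.0117]
ee_rot: [0.001, 0.706, 0.708, 0.0]
contact_force: [-0.4, 0.9, 0.1]
opening: 0.0851
```

Call:
send_rows(motion=[[[0,0,0,0,5.4],[0,0,0,0,5.4],[0,0,0,0,5.4],[0,0,0,0,5.4],[0,0,0,0,5.4],[0,0,0,0,5.4],[0,0,0,0,5.4],[0,0,0,0,5.4]]], grip_force=35)

```text
t: 17.2
eef_pos: [0.592, -0.3375, 0.0112]
ee_rot: [0.0, 0.706, 0.708, 0.0]
contact_force: [-1.6, 2.2, 5.6]
opening: 0.0598
```

Call:
send_rows(motion=[[[0,0,-0.5,0,5.4],[0,0,-2,0,5.4],[0,0,-5,0,5.4],[0,0,-8,0,5.4],[0,0,-10,0,5.4],[0,0,-10,0,5.4],[0,0,-10,0,5.4]]])

```text
t: 18.08
eef_pos: [0.5912, -0.3369, 0.1093]
ee_rot: [-0.001, 0.706, 0.708, -0.0]
contact_force: [0.2, -0.2, -2.1]
opening: 0.0596
```

```bash
python3 g.py .569,-.1195,.11,90
python3 - <<'E'
from h import *
s=snap('scene','s8'); h=cv2.cvtColor(s['img'],cv2.COLOR_RGB2HSV); W=cloud(s)
g=(h[:,:,0]>50)&(h[:,:,0]<90)&(h[:,:,1]>50)&(np.hypot(W[:,:,0]-.6,W[:,:,1]+.335)<.08); print('cup z range',np.nanpercentile(W[g],[1,99],axis=0).round(3).tolist())
E
```

```text
t 18.075 p [ 0.5912 -0.3369  0.1093] yaw 90.1 q7 2.34 F [ 0.2 -0.2 -2.1] op 0.0596
(0.569, -0.1195, 0.11, 90.0) -> [21.74 -2.17 -0.05] roll 0.1
cup z range [[0.569, -0.366, 0.105], [0.625, -0.299, 0.207]]
```

Call:
send_rows(motion=[[[5,-0.5,0,0,5.4],[10,-1,0,0,5.4],[15,-1.5,0,0,5.4],[19,-2,0,0,5.4],[21.7,-2.2,0,0,5.4],[21.7,-2.2,0,0,5.4],[21.7,-2.2,0,0,5.4],[21.7,-2.2,4,0,5.4],[21.7,-2.2,7,0,5.4],[21.7,-2.2,8.5,0,5.4],[21.7,-2.2,8.8,0,5.4],[21.7,-2.2,8.8,0,5.4]]])

```text
t: 19.62
eef_pos: [0.5697, -0.1211, 0.0231]
ee_rot: [0.0, 0.707, 0.708, 0.0]
contact_force: [0.2, 0.6, -1.0]
opening: 0.0601
```

```bash
python3 - <<'E'
from h import *
s=snap('wrist','w9'); a=s['img']; b=snap('scene','s9')['img'][100:250,130:330]
cv2.imwrite('pics/v9.png',np.hstack([cv2.resize(a,(400,300)),cv2.resize(b,(400,300))])[:,:,::-1])
E
python3 g.py .5685,-.1195,.015,90
```

```text
t 19.725 p [ 0.5699 -0.1207  0.0234] yaw 90.1 q7 2.03 F [-0.  -0.6 -2. ] op 0.0593
(0.5685, -0.1195, 0.015, 90.0) -> [ 0.12 -0.14  0.84] roll 0.1
```

View pics/v9.png

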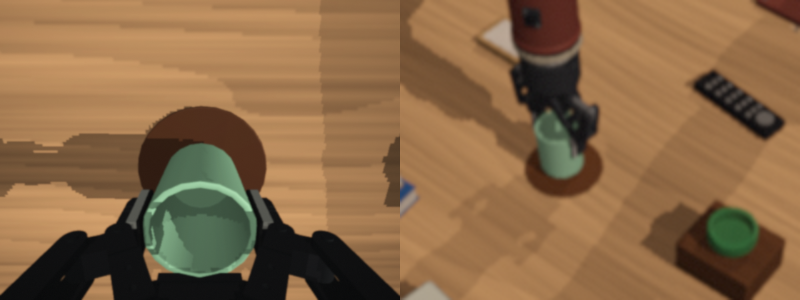

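The cup is held upright over the coaster. Lowering it to contact.

Call:
send_rows(motion=[[[0.1,-0.1,0.4,0,5.4],[0.1,-0.1,0.7,0,5.4],[0.1,-0.1,0.8,0,5.4],[0.1,-0.1,0.85,0,5.4],[0.1,-0.1,0.9,0,5.4],[0.1,-0.1,0.9,0,5.4]]])

```text
t: 20.48
eef_pos: [0.5689, -0.1191, 0.0151]
ee_rot: [-0.0, 0.706, 0.708, 0.001]
contact_force: [-6.3, 4.0, 20.1]
opening: 0.0596
```

Call:
send_rows(motion=[[[0,0,-0.05,0,5.4],[0,0,-0.05,0,6.5],[0,0,-0.05,0,8.5],[0,0,-0.05,0,8.5],[0,0,-0.05,0,8.5],[0,0,-1,0,8.5],[0,0,-5,0,8.5],[0,0,-11,0,8.5],[0,0,-17,0,8.5],[0,0,-21,0,8.5],[0,0,-21,0,8.5],[0,0,-21,0,8.5]]])

```text
t: 21.98
eef_pos: [0.5678, -0.1193, 0.223]
ee_rot: [-0.0, 0.706, 0.708, 0.0]
contact_force: [-0.4, -0.6, 0.0]
opening: 0.0851
```

```bash
python3 - <<'E'
from h import *
s=snap('wrist','w10'); W=cloud(s); k=(np.hypot(W[:,:,0]-.569,W[:,:,1]+.12)<.05)&(W[:,:,2]<.09)
r=k&(W[:,:,2]>.071); print('rim z',np.nanpercentile(W[r][:,2],[50,95]))
c,_=cv2.findContours(r.astype(np.uint8),cv2.RETR_EXTERNAL,2); c=max(c,key=cv2.contourArea)
print('rim',cv2.minEnclosingCircle(np.array([onz(s,*q[0],.076)[:2] for q in c],np.float32)*1000))
E
python3 g.py .47,.16,.23,45 .617,.339,.22,0 .617,.339,.2,180
```

```text
rim z [0.0758173  0.07705162]
rim ((569.28466796875, -118.1151123046875), 30.964000701904297)
t 22.025 p [ 0.5676 -0.1192  0.2225] yaw 90.1 q7 1.88 F [-0.3  0.1 -0.1] op 0.0847
(0.47, 0.16, 0.23, 45.0) -> [27.94 -9.7  -0.73] roll 45.1
(0.617, 0.339, 0.22, 0.0) -> [45.82  5.03  0.25] roll 90.1
(0.617, 0.339, 0.2, 180.0) -> [45.81  5.03  2.25] roll -89.9
```

Cup at (569.3,-118.1), within 2 mm of the coaster centre. Now to the case, turning the jaws along x.

Call:
send_rows(motion=[[[5,0,-1,10,8.5],[10,0,-1,20,8.5],[15,1,-1,30,8.5],[20,1,-1,40,8.5],[25,2,-1,50,8.5],[30,3,-1,60,8.5],[35,4,-1,70,8.5],[40,5,-1,80,8.5],[45.8,5,-1,90,8.5],[45.8,5,-1,93.5,8.5],[45.8,5,-1,93.5,8.5],[45.8,5,-1,93.5,8.5]]])

```text
t: 23.52
eef_pos: [0.6174, 0.3372, 0.2328]
ee_rot: [0.0, 1.0, -0.03, -0.0]
contact_force: [-0.5, 0.2, 0.1]
opening: 0.0851
```

Call:
send_rows(motion=[[[0,0,0,0,8.5],[0,0,0,0,8.5],[0,0,0,0,8.5]]])

```text
t: 23.9
eef_pos: [0.6174, 0.3385, 0.2335]
ee_rot: [-0.0, 1.0, -0.03, 0.0]
contact_force: [0.0, -0.0, -0.1]
opening: 0.0853
```

```bash
cat > obj.py <<'E'
from h import *
def rect(s,x,y,r,zlo,zhi):
    W=cloud(s); k=(np.hypot(W[:,:,0]-x,W[:,:,1]-y)<r)&(W[:,:,2]>zlo)&(W[:,:,2]<zhi)
    n,L,st,_=cv2.connectedComponentsWithStats(k.astype(np.uint8)); k=L==1+np.argmax(st[1:,4])
    P=W[k]; print(cv2.minAreaRect(P[:,:2].astype(np.float32)*1000),'z',np.median(P[:,2]).round(4)); return k
E
python3 - <<'E'
from obj import *
s=snap('wrist','w11'); rect(s,.617,.339,.055,.024,.045); rect(s,.448,.322,.09,.006,.03)
E
python3 g.py .617,.339,.22,-3.4
```

```text
((616.9454345703125, 337.76904296875), (66.38555908203125, 47.345279693603516), 84.663330078125) z 0.0315
((448.262451171875, 320.5345764160156), (12.976582527160645, 119.82618713378906), 6.576283931732178) z 0.0109
t 23.95 p [0.6173 0.3385 0.2335] yaw -3.4 q7 -0.29 F [-0.7  0.1 -0.9] op 0.085
(0.617, 0.339, 0.22, -3.4) -> [-0.04 -0.04  1.35] roll 0.0
```

View pics/w11.png

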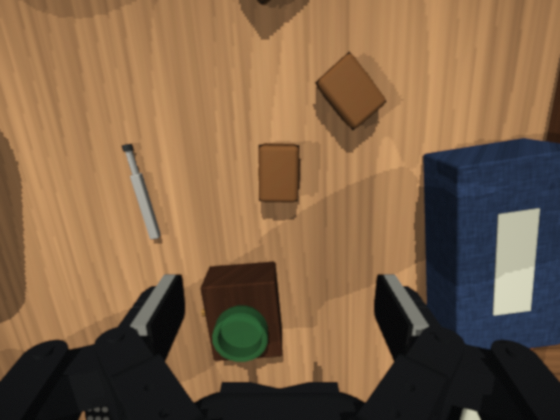

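Case (279,172) is centred between the jaws; wand at (141,192), with centre (448.3,320.5) and yaw 6.6°. Descending.

Call:
send_rows(motion=[[[0,0.1,6,0,8.5],[0,0.1,12,0,8.5],[0,0.1,17,0,8.5],[0,0.1,21,0,8.5],[0,0.1,23.5,0,8.5],[0,0.1,24.8,0,8.5],[0,0.1,25.2,0,8.5],[0,0.1,25.2,0,8.5],[0,0.1,25.2,0,8.5]]])

```text
t: 25.08
eef_pos: [0.618, 0.338, -0.0174]
ee_rot: [-0.0, 1.0, -0.03, 0.001]
contact_force: [0.3, -0.1, 0.5]
opening: 0.0851
```

Call:
send_rows(motion=[[[0,0,0,0,4],[0,0,0,0,4],[0,0,0,0,4],[0,0,0,0,4],[0,0,0,0,4],[0,0,0,0,4],[0,0,0,0,4],[0,0,0,0,4],[0,0,0,0,4],[0,0,0,0,4]]], grip_force=25)

```text
t: 26.32
eef_pos: [0.6174, 0.3377, -0.0183]
ee_rot: [-0.0, 1.0, -0.03, 0.0]
contact_force: [-0.8, -0.4, 5.3]
opening: 0.0455
```

Call:
send_rows(motion=[[[0,0,-0.5,0,4],[0,0,-3,0,4],[0,0,-8,0,4],[0,0,-13,0,4],[0,0,-17,0,4],[0,0,-17,0,4],[0,0,-17,0,4]]])

```text
t: 27.2
eef_pos: [0.617, 0.3376, 0.1517]
ee_rot: [-0.0, 1.0, -0.03, -0.0]
contact_force: [0.6, 0.3, -1.4]
opening: 0.0456
```

```bash
python3 - <<'E'
from h import *
snap('wrist','w12'); o=manip.get_obs(); p=np.array(o['eef_pos']); s=load('w12'); W=cloud(s)
h=cv2.cvtColor(s['img'],cv2.COLOR_RGB2HSV); k=(np.hypot(W[:,:,0]-p[0],W[:,:,1]-p[1])<.06)&(W[:,:,2]>.1)&(h[:,:,1]>100)
print(k.sum(),np.nanpercentile(W[k],[1,50,99],axis=0).round(4).tolist())
b=np.array([.561,.1612]);c=np.array([.5687,-.1196]); print('mid',(b+c)/2,'yaw',np.degrees(np.arctan2(*(b-c)))*-1)
E
python3 g.py .565,.021,.15,1.6
```

```text
17255 [[0.5729, 0.3082, 0.1783], [0.6175, 0.347, 0.2014], [0.6567, 0.3716, 0.2418]]
mid [0.56485 0.0208 ] yaw 1.570751322690594
t 27.25 p [0.6167 0.3375 0.1508] yaw -3.4 q7 -0.25 F [ 1.1 -0.3 -0.9] op 0.0457
(0.565, 0.021, 0.15, 1.6) -> [-3.28 31.9   0.1 ] roll -5.0
```

Call:
send_rows(motion=[[[0,5,0,0,4],[-0.5,10,0,-1,4],[-1,15,0,-2,4],[-2,20,0,-3,4],[-3,25,0,-4,4],[-3.3,29,0,-5,4],[-3.3,31.9,0,-5,4],[-3.3,31.9,0,-5,4],[-3.3,31.9,0,-5,4],[-3.3,31.9,0,-5,4]]])

```text
t: 28.5
eef_pos: [0.5653, 0.0225, 0.1509]
ee_rot: [0.0, 1.0, 0.015, -0.0]
contact_force: [-0.1, 0.3, -1.0]
opening: 0.0457
```

```bash
python3 g.py .565,.021,-.017,1.6
```

```text
t 28.5 p [0.5653 0.0225 0.1509] yaw 1.7 q7 0.21 F [-0.1  0.3 -1. ] op 0.0457
(0.565, 0.021, -0.017, 1.6) -> [-0.02  0.14 16.79] roll 0.1
```

Call:
send_rows(motion=[[[0,0,5,0,4],[0,0,10,0,4],[0,0,13.5,0,4],[0,0,15.5,0,4],[0,0,16.5,0,4],[0,0,16.7,0,4],[0,0,16.8,0,4],[0,0,16.8,0,4]]])

```text
t: 29.5
eef_pos: [0.566, 0.0213, -0.0159]
ee_rot: [-0.0, 1.0, 0.014, 0.001]
contact_force: [-0.0, -0.4, -0.6]
opening: 0.0457
```

Call:
send_rows(motion=[[[0,0,0.1,0,4],[0,0,0.15,0,4],[0,0,0.15,0,4]]])

```text
t: 29.88
eef_pos: [0.5654, 0.0212, -0.0182]
ee_rot: [0.0, 1.0, 0.014, -0.0]
contact_force: [-0.1, 0.3, -1.1]
opening: 0.0452
```

Call:
send_rows(motion=[[[0,0,0,0,5],[0,0,0,0,6],[0,0,0,0,7],[0,0,0,0,7],[0,0,0,0,7],[0,0,-1,0,7],[0,0,-5,0,7],[0,0,-11,0,7],[0,0,-17,0,7],[0,0,-23,0,7],[0,0,-24,0,7],[0,0,-24,0,7]]])

```text
t: 31.38
eef_pos: [0.5655, 0.0213, 0.2222]
ee_rot: [-0.0, 1.0, 0.014, 0.0]
contact_force: [-0.6, -0.0, -0.6]
opening: 0.07
```

```bash
python3 - <<'E'
from obj import *
s=snap('wrist','w13'); rect(s,.565,.021,.055,.024,.045)
E
python3 g.py .449,.319,.2,6.6 .449,.319,.2,1.6
```

```text
((566.009033203125, 22.19916343688965), (47.16213607788086, 65.16575622558594), 0.5171186923980713) z 0.0315
t 31.425 p [0.5649 0.0213 0.2211] yaw 1.6 q7 0.16 F [-0.6  0.1 -0.1] op 0.0702
(0.449, 0.319, 0.2, 6.6) -> [-10.75 -30.08   2.13] roll -5.0
(0.449, 0.319, 0.2, 1.6) -> [-10.75 -30.08   2.13] roll 0.0
```

Call:
send_rows(motion=[[[-1.5,-5,0,0,7],[-3,-10,0,-1,6],[-5,-15,0,-2,5],[-7,-20,1,-3,5],[-9,-25,2,-4,5],[-10.8,-29,2,-5,5],[-10.8,-30.2,2,-5,5],[-10.8,-30.2,2,-5,5],[-10.8,-30.2,2,-5,5],[-10.8,-30.2,2,-5,5]]])

```text
t: 32.67
eef_pos: [0.4497, 0.3185, 0.2018]
ee_rot: [0.0, 0.998, 0.056, -0.0]
contact_force: [0.5, 0.4, -0.0]
opening: 0.05
```

```bash
python3 - <<'E'
from obj import *
s=snap('wrist','w14'); k=rect(s,.448,.321,.09,.006,.03)
W=cloud(s); k=(np.hypot(W[:,:,0]-.449,W[:,:,1]-.32)<.1)&(W[:,:,2]>.15); print('tip z',np.sort(W[k][:,2])[[0,5,20,40]])
E
python3 g.py .4485,.3205,-.019,6.6
```

```text
((447.6902160644531, 321.46630859375), (11.944510459899902, 118.55220794677734), 6.214221954345703) z 0.0114
tip z [0.2286242  0.22904915 0.23006581 0.23060366]
t 32.725 p [0.4495 0.3188 0.2018] yaw 6.5 q7 -0.39 F [0.4 0.1 0.4] op 0.0498
(0.4485, 0.3205, -0.019, 6.6) -> [-0.08 -0.18 22.08] roll -0.1
```

Call:
send_rows(motion=[[[-0.1,-0.1,6,0,5],[-0.1,-0.1,12,0,5],[-0.1,-0.1,16,0,5],[-0.1,-0.1,19,0,5],[-0.1,-0.1,21,0,5],[-0.1,-0.1,21.8,0,5],[-0.1,-0.1,22,0,5],[-0.1,-0.1,22,0,5],[-0.1,-0.1,22,0,5]]])

```text
t: 33.85
eef_pos: [0.4483, 0.3214, -0.0174]
ee_rot: [-0.001, 0.998, 0.058, 0.0]
contact_force: [-0.2, -0.3, -0.4]
opening: 0.0501
```

Call:
send_rows(motion=[[[0,0,0,0,0.6],[0,0,0,0,0.6],[0,0,0,0,0.6],[0,0,0,0,0.6],[0,0,0,0,0.6],[0,0,0,0,0.6],[0,0,0,0,0.6],[0,0,0,0,0.6],[0,0,0,0,0.6],[0,0,0,0,0.6]]], grip_force=30)

```text
t: 35.1
eef_pos: [0.4479, 0.321, -0.0179]
ee_rot: [-0.0, 0.998, 0.058, -0.0]
contact_force: [-1.8, -0.3, 6.2]
opening: 0.0108
```

Call:
send_rows(motion=[[[0,0,-0.5,0,0.6],[0,0,-3,0,0.6],[0,0,-8,0,0.6],[0,0,-13,0,0.6],[0,0,-18,0,0.6],[0,0,-18,0,0.6],[0,0,-18,0,0.6]]])

```text
t: 35.98
eef_pos: [0.4474, 0.3209, 0.1613]
ee_rot: [-0.0, 0.998, 0.058, -0.0]
contact_force: [-0.2, 0.3, -1.0]
opening: 0.0107
```

```bash
python3 - <<'E'
from obj import *
s=snap('wrist','w15'); cv2.imwrite('pics/w15b.png',s['img'][:,:,::-1])
W=cloud(s); o=manip.get_obs(); p=np.array(o['eef_pos']); k=(np.hypot(W[:,:,0]-p[0],W[:,:,1]-p[1])<.08)&(W[:,:,2]>p[2])&(W[:,:,2]<p[2]+.034); print(k.sum())
print(cv2.minAreaRect(W[k][:,:2].astype(np.float32)*1000),np.nanpercentile(W[k],[1,99],axis=0).round(3).tolist())
E
python3 g.py .6345,.023,.16,1.2
```

```text
5513
((448.5537414550781, 321.34918212890625), (35.048431396484375, 119.1927719116211), 17.002925872802734) [[0.435, 0.264, 0.185], [0.459, 0.38, 0.194]]
t 36.025 p [0.4472 0.3206 0.1608] yaw 6.6 q7 -0.35 F [ 0.4  0.2 -0.7] op 0.0104
(0.6345, 0.023, 0.16, 1.2) -> [15.18 31.72  0.09] roll 5.4
```

View pics/w15.png

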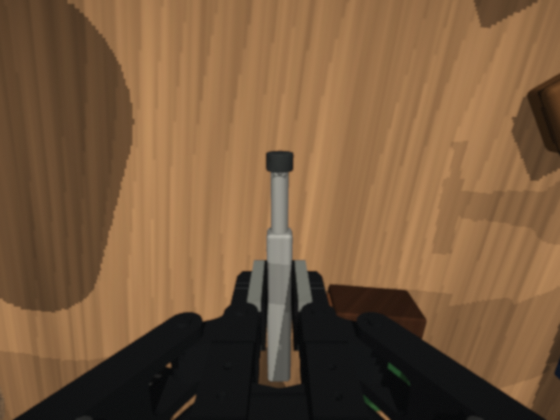

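The wand is held level along tool y, from (279,160) to (279,380). Carrying it behind the case.

Call:
send_rows(motion=[[[3,5,0,0,0.6],[6,10,0,1,0.6],[9,15,0,2,0.6],[11,20,0,3,0.6],[13,25,0,4,0.6],[15.2,29,0,5.4,0.6],[15.2,31.7,0,5.4,0.6],[15.2,31.7,0,5.4,0.6],[15.2,31.7,0,5.4,0.6],[15.2,31.7,0,5.4,0.6],[15.2,31.7,0,5.4,0.6]]])

```text
t: 37.4
eef_pos: [0.6352, 0.0247, 0.1616]
ee_rot: [-0.0, 1.0, 0.011, -0.0]
contact_force: [-0.4, 0.4, -0.6]
opening: 0.0109
```

```bash
python3 g.py .635,.023,-.0165,1.2
```

```text
t 37.4 p [0.6352 0.0247 0.1616] yaw 1.3 q7 0.27 F [-0.4  0.4 -0.6] op 0.0109
(0.635, 0.023, -0.0165, 1.2) -> [-0.02  0.17 17.81] roll 0.1
```

Call:
send_rows(motion=[[[0,0.1,5,0,0.6],[0,0.1,10,0,0.6],[0,0.1,14,0,0.6],[0,0.1,16.5,0,0.6],[0,0.1,17.5,0,0.6],[0,0.1,17.8,0,0.6],[0,0.1,17.9,0,0.6],[0,0.1,17.9,0,0.6]]])

```text
t: 38.4
eef_pos: [0.636, 0.0226, -0.0163]
ee_rot: [-0.0, 1.0, 0.011, 0.001]
contact_force: [0.8, -0.3, -1.0]
opening: 0.0106
```

Call:
send_rows(motion=[[[0,0,0,0,1.5],[0,0,0,0,2.5],[0,0,0,0,3.5],[0,0,0,0,3.5],[0,0,0,0,3.5],[0,0,-1,0,3.5],[0,0,-5,0,3.5],[0,0,-11,0,3.5],[0,0,-17,0,3.5],[0,0,-23,0,3.5],[0,0,-25,0,3.5],[0,0,-25,0,3.5]]])

```text
t: 39.9
eef_pos: [0.6359, 0.0223, 0.2342]
ee_rot: [-0.0, 1.0, 0.01, 0.001]
contact_force: [0.3, 0.8, -0.9]
opening: 0.0351
```

```bash
python3 - <<'E'
from obj import *
s=snap('wrist','w16'); rect(s,.566,.022,.055,.024,.045); rect(s,.635,.023,.08,.006,.02)
E
python3 g.py .46,.02,.28,0
```

```text
((565.7542114257812, 22.422405242919922), (47.38357162475586, 64.40457916259766), 0.9331495761871338) z 0.0313
((636.5005493164062, 22.63568115234375), (11.788415908813477, 119.17774200439453), 1.0109072923660278) z 0.0113
t 39.95 p [0.6352 0.0226 0.2325] yaw 1.2 q7 0.24 F [ 0.  -0.2 -1.4] op 0.0353
(0.46, 0.02, 0.28, 0.0) -> [-17.52  -0.11  -4.75] roll 1.2
```

Call:
send_rows(motion=[[[-4,0,-4,-10,3.5],[-8,0,-4.7,-20,3.5],[-12,0,-4.7,-30,3.5],[-16,0,-4.7,-40,3.5],[-17.5,0,-4.7,-50,3.5],[-17.5,0,-4.7,-60,3.5],[-17.5,0,-4.7,-70,3.5],[-17.5,0,-4.7,-80,3.5],[-17.5,0,-4.7,-89,3.5],[-17.5,0,-4.7,-89,3.5],[-17.5,0,-4.7,-89,3.5],[-17.5,0,-4.7,-89,3.5]]])

```text
t: 41.45
eef_pos: [0.4602, 0.0188, 0.2796]
ee_rot: [0.0, 0.707, 0.708, -0.0]
contact_force: [-0.4, 0.4, -0.1]
opening: 0.035
```

Call:
send_rows(motion=[[[0,0,0,0,3.5],[0,0,0,0,3.5],[0,0,0,0,3.5]]])

```text
t: 41.82
eef_pos: [0.4604, 0.0188, 0.2798]
ee_rot: [0.0, 0.706, 0.708, 0.0]
contact_force: [0.1, -0.4, -0.7]
opening: 0.035
```

Run:
```python
from obj import *; import m
from box import box
for n,f in(('wrist','w17'),('scene','s17')):
    s=snap(n,f)
    try: box(f)
    except Exception as e: print(e)
    for a in((.566,.022,.055,.024,.045),(.636,.023,.08,.006,.02),(.561,.161,.05,.08,.1),(.569,-.119,.05,.07,.09)): 
        try: rect(s,*a)
        except Exception as e: print(e)
m.comps('s17',amin=40)
a=load('w17')['img']; b=load('s17')['img']
cv2.imwrite('pics/v17.png',np.hstack([cv2.resize(a,(400,300)),cv2.resize(b,(400,300))])[:,:,::-1])
```

```text
w17 3164 ((561.2800903320312, 161.1488037109375), (90.1064224243164, 110.02320861816406), 1.6043256521224976) [[515.9261755371094, 106.2663455581665], [605.7179382324218, 215.5751979827881]]
((564.3250732421875, 22.218456268310547), (46.07817077636719, 65.19052124023438), 1.6523287296295166) z 0.0318
((635.9260864257812, 20.245052337646484), (13.153680801391602, 105.85236358642578), 1.2165396213531494) z 0.0116
((561.3828125, 161.7786102294922), (63.112186431884766, 63.05463409423828), 24.78883934020996) z 0.0858
((569.858642578125, -117.42997741699219), (60.327999114990234, 60.98658752441406), 63.830322265625) z 0.0755
s17 725 ((564.2972412109375, 163.3814697265625), (91.72854614257812, 110.76126098632812), 1.56739342212677) [[520.3232983398437, 109.0607275390625], [609.8290222167968, 218.28363220214842]]
((568.9801025390625, 25.635574340820312), (63.68730163574219, 48.66324234008789), 89.51395416259766) z 0.0306
((638.8123779296875, 25.336467742919922), (15.32689094543457, 118.42301177978516), 2.047245740890503) z 0.0101
((563.4742431640625, 164.14036560058594), (63.075469970703125
[... 823 characters left out ...]
5. 165.] size [63. 63.] ang 48.2 mean [0.566 0.165] d 588 [58. 49. 27.]
s17 [518. 233.] h 0.09 c [210. 621.] size [22. 13.] ang 83.3 mean [0.211 0.621] d 655 [132.  94.  39.]
s17 [234. 222.] h 0.013 c [639.  25.] size [ 15. 118.] ang 2.0 mean [0.639 0.023] d 639 [134. 120. 111.]
s17 [157. 270.] h 0.066 c [872. -17.] size [140.  50.] ang 84.7 mean [ 0.874 -0.013] d 873 [151. 140. 123.]
s17 [522. 346.] h 0.031 c [474. 741.] size [467.  17.] ang 0.0 mean [0.507 0.741] d 880 [113.  67.  35.]
s17 [352. 328.] h 0.033 c [702. 425.] size [45. 66.] ang 38.7 mean [0.704 0.425] d 821 [116.  75.  38.]
s17 [419. 336.] h 0.033 c [627. 550.] size [66. 47.] ang 34.4 mean [0.629 0.55 ] d 834 [112.  73.  37.]
```

View pics/v17.png

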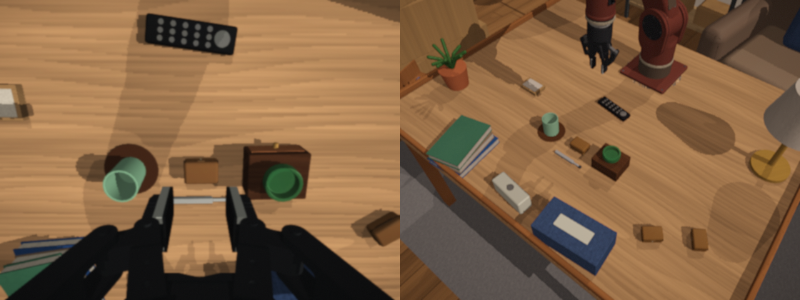

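Everything is in place, both views agree, and the cards haven't moved. Handing in.

```bash
python3 -c "
from station import manip
print(manip.job_done())"
```

```text
the job is handed in; nothing more can be done
None
```

I set the table as asked and handed the job in; the robot's clock was at about 42 s of the 112 s allowed. No verdict is reported, so the figures below come from my own last camera checks.

| Item | Last measurement (wrist camera) | Allowed |
|---|---|---|
| Dish on the box | about 1 mm from centre | 12 mm |
| Cup on the coaster | upright, about 2–3 mm from centre | 12 mm |
| Case at half-way | flat, flap up, about 2 mm off, in line within about 1° | 13 mm, 0.2 rad (about 11°) |
| Wand behind the case | about 71 mm centre to centre, about 1 mm off centre, parallel within about 1° | 49–89 mm, 15 mm, 0.2 rad (about 11°) |
| Pack of cards | no measurable shift | 20 mm |

- **Missed grasp:** the first try for the dish closed above it without moving it. The images put the real fingertips 24–37 mm above the reported tool point, depending on opening. I went lower by that much, and every later grasp held.
- **Camera disagreement:** the fixed scene camera reads everything 2–4 mm further in x and y than the wrist camera. The spacing between objects agreed, and I placed everything in the wrist camera's frame.
- **Wand check:** the closing overview had a finger partly hiding the wand. The scene view and an earlier clear wrist view agree on its position, so the table uses the earlier one.

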